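# Try out the drying tray of the terracotta dish

### The arm

A 6-joint arm with a two-finger parallel gripper is mounted at the origin on the work surface. World frame = base frame: x ahead of the robot, y to its left, z up, the work surface at z = 0. Lengths are in m, angles in rad, forces in N, time in s.
With the tool pointing down it reaches from about 0.3 to 0.875 m from the base axis. Payload 6.4 kg.
Tool frame: the origin (TCP) lies on the centre line of the jaws, within the pads' length; the fingertips stand 14 mm ahead of it and the grasp point (between the pads) lies 5 mm behind it; z points along the fingers, y is the direction in which the jaws open and shut (so a half turn about z gives the same grasp; the last joint's range is limited). The gripper opens to 85 mm and grips with 20 to 120 N. Pads are 22 mm wide; open, the fingers measure 114 mm over their backs; the gripper's body (76 mm by 85 mm) begins 54 mm behind the grasp point. The pads swing forward as they close: fully open they stand 13 mm farther back than shut.
Start: joints at [-1.449, 0.181, 1.607, -0, 1.354, -0.206], TCP at [0.185, -0.544, 0.207] pointing down, gripper open.
Joint ranges: [-2.99, 2.99], [-0.89, 2.07], [0.3, 2.58], [-1.14, 4.28], [0, 2.63], [-3.12, 3.12]. Speed limits (rad/s): [2.57, 2.57, 3.01, 3.14, 3.14, 3.14].

### API

Orientations are given as a unit quaternion [w, x, y, z].
In Python, from bench import * gives the robot as it stands.
- The arm moves only by the tool servo_tool, never from a script. Its argument "plan" is a list that holds one entry, the list of rows, each a list of 5 numbers: the shift along the world's x, y, z in m, then the turn about the world's z in rad, then the gripper command: -1 is shut, 1 is fully open, values between are in proportion. In form: [[[tx, ty, tz, roll, claw], ...]]. A call has 1 to 8 rows; each row shifts and turns the commanded pose from where the row before left it; what a row does not reach is not made up. A row lasts 1/10 s, in which the tool goes at most 50 mm and 8.59 degrees, less where a joint would pass 70% of its speed; a pose out of reach is approached as far as the arm can. A call with a gripper value outside its range is refused whole. The fingers move at their own pace and stop on an object; the grip force is fixed at half the most. Time passes only in rows, so rows that do not move let the fingers close. It gives the time, the measured TCP pose, the force and the opening at its end, in the units of the state.
- get_obs(): the state, without advancing time (a new reading comes with each control period).
- camera(name): name is "scene" or "top" or "wrist"; returns a dict with "img" (384x512x3 uint8, blue, green, red), "camera_matrix" (3x3 intrinsics, pixels), "rvec" (rotation vector, rad) and "tvec" (3), from world to camera coordinates, as OpenCV has them. Camera axes: x right, y down, z forward; pixel columns grow to the right and rows downward; lengths in m; the calibration is good to about 2 mm. A picture is of the moment at which its call begins. There is no depth.
- hand_in(): hands the job in, once; it reports no verdict.
Trained networks look in a picture, given as the dict that the camera call returned (one of the last four; its "shot" number tells which), for a name from the list of things; names that differ only in an ending like _2 or _b are one class to them, and where a whole thing is asked for, a point or a joint stands for the part that bears it (a point fixed in the world has none). Each returns a list of dicts, best first, with "conf" (0 to 1); they miss things now and then, are a little off and sometimes report something else, mostly with a low value. They report only what shows in the picture. A call takes as long as a camera call. They do not tell look-alikes from the thing itself.
- trace(picture, thing): "mask" (384x512 bool, what is visible of it) and "rect" ([left, top, right, bottom] as shares, 0 to 1, of the picture: columns of its width, rows of its height, round what is visible of it).
- pinpoint(picture, thing): "centre" ([row, column] as shares, 0 to 1, of the picture: columns of its width, rows of its height: a listed point, or the origin of a listed thing).
The state is a dict: "time_s": time; "q": joint angles; "dq": joint speeds; "joint_efforts": joint torques, N m; "eef_pos": TCP position; "eef_rot": TCP orientation; "wrist_force": force on the tool from outside, world axes, zero at the start; "torque": the same for the moment, N m; "opening": opening from 0.0 (shut) to 1.0 (fully open).
Only numpy, scipy, OpenCV 4.12 (cv2) and the standard library are available. Lean on these libraries where they do the work, as an engineer would, in place of code of your own. Each camera call takes 0.05 s, during which the arm holds its last target.

### The job

The slide under the terracotta dish has just been refitted and wants trying out. Pull that tray out by its handle until it locks and stays out by itself, let go, then press its yellow release button so that it runs fully home. Keep the dish standing on the tray and leave the other two trays shut.

Things in the scene. Friction and masses are not known exactly. Their poses are not given: they have to be found in the camera images.
- tray_a (a joint): How far the plywood tray with the terracotta dish is out (m): 0 home, end stop 0.128. It slides level along -x of the handle's frame. Spring and drag pull it home: pulling takes 5 N, up to 10 N at the catch. Pulled past 0.120 and let go, it is held at 0.120; once released it runs home by itself in about 1 s. Three racks, 250 x 150 mm, stand side by side, alike but for their dishes.
- tray_a_handle (a point): Centre of that tray's handle, moving with it: a dark steel bar 14 mm thick (its x), 94 mm long (its y), 16 mm high, level, centre 90 mm above the table, on a post at each end, free for 38 mm beneath; grip it from above across its thickness. x points into the rack, away from the robot, z up. Clear for 70 mm before and behind; the dish (top at 84 mm) begins at least 80 mm behind its centre.
- button_a_top (a point): Centre of the top of that rack's release button: a yellow round cap 32 mm across on a black block at the left (+y) of the tray, near the rack's front, top 88 mm above the table. It stays with the rack. With the tray home it lies 30 mm behind (+x) and 81 mm left (+y) of the handle's centre, in the handle's frame.
- button_a (a joint): How far that button is pressed (m): 0 up, 0.009 fully down. It springs back; 5 N holds it fully down, and it lets the tray go at 0.003 to 0.005 down. It dips by itself as the tray passes the catch.
- tray_b (a joint): How far the tray with the cream dish is out (m), 0 home. Leave it shut.
- tray_c (a joint): How far the tray with the white dish is out (m), 0 home. Leave it shut.
- dish_a: The terracotta dish, loose on the tray, about 135 mm behind the handle: a round disc 88 mm across on a foot 52 mm across, 40 mm high, 130 g; origin at the centre of its underside, z up. The tray has a low rim around it.
Mind the look-alikes: they are no part of the job. Of the things like the dish_a, leave any that is green or turquoise; of the rest the smaller one is meant.

How it is judged:
By the outcome, as a careful person would: the job done as asked, in the order asked, and still so for the second after the job is handed in, with the robot touching nothing.
It also fails if it takes over 48 s, if anything falls off the work surface, if the arm or the gripper's body presses on something with over 40 N, if the wrist force passes 120 N, or if a joint passes its speed limit or range.

## Working session

There is one attempt and no reset: what is moved stays moved. The work goes in short steps, Python scripts to look and compute and a tool call to move; the robot and the scene stay as the last step left them, time stands still between calls to the robot, and variables do not carry over. Pictures are saved under pics/ and viewed, and the job is handed in when it is done.

Besides the shell and the picture viewer there is one more tool, called after ">>>" as a command line: name --argument value ..., lists and objects as JSON in quotes. servo_tool: Moves the arm, as the interface text tells. Its arguments: {"type":"object","properties":{"plan":{"type":"array"}},"required":["plan"]}

```bash
mkdir -p pics; ls; cat > h.py <<'E'
from bench import *
import numpy as np, cv2
def unproj(p,row,col,z):
    K=np.array(p["camera_matrix"],float);R=cv2.Rodrigues(np.array(p["rvec"],float))[0];t=np.array(p["tvec"],float).ravel()
    uv=cv2.undistortPoints(np.array([[[col,row]]],float),K,None)[0,0]
    d=R.T@np.array([uv[0],uv[1],1.]);c=-R.T@t
    return c+d*(z-c[2])/d[2]
E
python3 - <<'E'
from h import *
o=get_obs();print(o["time_s"],o["eef_pos"],o["eef_rot"],o["opening"])
for n in ("scene","top"):
    p=camera(n);cv2.imwrite(f"pics/{n}0.png",p["img"])
    for th,z in (("tray_a_handle",.09),("button_a_top",.088),("dish_a",.044)):
        for r in pinpoint(p,th):
            a,b=r["centre"];print(n,th,round(r["conf"],2),round(a*384),round(b*512),unproj(p,a*384,b*512,z).round(4))
E
```

```text
pics
0.0 [ 0.18505941 -0.54377918  0.20628402] [-8.76800808e-04  9.86598461e-01  1.63164659e-01  3.36811443e-05] 1.000046197481772
scene tray_a_handle 0.74 223 325 [0.6182 0.1966 0.09  ]
scene button_a_top 0.57 240 365 [0.6492 0.2787 0.088 ]
scene dish_a 0.89 296 320 [0.7591 0.1936 0.044 ]
scene dish_a 0.8 293 398 [0.7405 0.3479 0.044 ]
scene dish_a 0.8 158 368 [0.406 0.312 0.044]
scene dish_a 0.71 184 251 [0.5052 0.0309 0.044 ]
top tray_a_handle 0.66 158 189 [0.6246 0.1999 0.09  ]
top button_a_top 0.66 141 153 [0.6611 0.2783 0.088 ]
top dish_a 0.87 223 267 [0.4799 0.0273 0.044 ]
top dish_a 0.82 122 133 [0.7141 0.3398 0.044 ]
top dish_a 0.59 270 142 [0.3728 0.3145 0.044 ]
```

View pics/scene0.png

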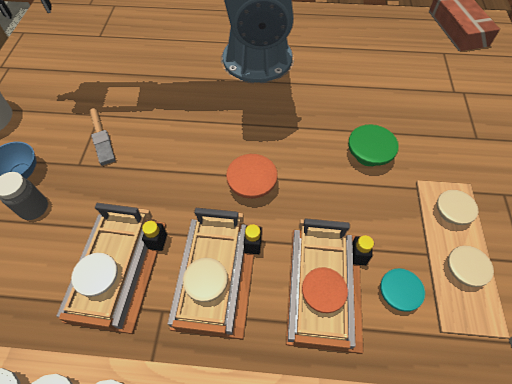

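View pics/top0.png

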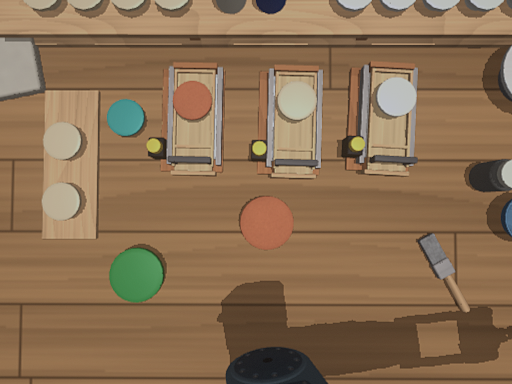

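The scene picture shows three racks. In top, the terracotta dish on its rack is at row 100, col 192, with its handle at (160,189) and button at (146,155). A larger terracotta disc lies loose on the table at (222,267). Green is at (275,137) and turquoise at (118,126). The rack dish fits, because it is the smaller terracotta one and stands on a tray. I'll confirm this with a crop and measure the yaw.

```bash
python3 - <<'E'
from h import *
for n,zs in (("scene",.098),("top",.098)):
    p=camera(n);g=p["img"]
    for th in ("tray_a_handle","button_a_top","dish_a"):
        for r in trace(p,th):
            m=r["mask"];ys,xs=np.nonzero(m)
            print(n,th,round(r["conf"],2),m.sum(),ys.min(),ys.max(),xs.min(),xs.max())
    # dark bar pixels near handle
    r0,r1,c0,c1=(210,245,295,360) if n=="scene" else (150,170,162,216)
    sub=g[r0:r1,c0:c1].max(2)<75
    if n=="top": sub&=True
    k,l,s,c=cv2.connectedComponentsWithStats(sub.astype(np.uint8))
    for i in range(1,k):
        if s[i,4]>40:
            ys,xs=np.nonzero(l==i);pts=np.array([unproj(p,y+r0,x+c0,.094)[:2] for y,x in zip(ys,xs)])
            re=cv2.minAreaRect(pts.astype(np.float32)*1000);print(n,"dark",s[i],re,pts.mean(0))
    # yellow
    hsv=cv2.cvtColor(g,cv2.COLOR_BGR2HSV);y=cv2.inRange(hsv,(22,150,120),(35,255,255))
    k,l,s,c=cv2.connectedComponentsWithStats(y)
    for i in range(1,k):
        if s[i,4]>30: print(n,"yel",s[i],c[i],unproj(p,c[i][1],c[i][0],.088).round(4))
    if n=="top": cv2.imwrite("pics/crop.png",cv2.resize(g[50:190,90:300],None,fx=3.5,fy=3.5,interpolation=cv2.INTER_CUBIC))
    else: cv2.imwrite("pics/crop2.png",cv2.resize(g[190:360,260:440],None,fx=3.3,fy=3.3,interpolation=cv2.INTER_CUBIC))
E
```

```text
scene tray_a_handle 0.9 3775 219 338 298 348
scene button_a_top 0.8 264 235 252 356 374
scene dish_a 0.72 1684 267 312 302 347
scene dish_a 0.71 1507 268 311 381 424
scene dish_a 0.7 1774 154 197 227 277
scene dish_a 0.58 1665 124 166 348 398
scene dark [  8  10  46  18 187] ((638.7362670898438, 195.87591552734375), (91.94375610351562, 31.43427276611328), 83.37676239013672) [0.63292395 0.19647168]
scene yel [142 221  16  14 167] [149.17365269 227.16167665] [ 0.6594 -0.1687  0.088 ]
scene yel [245 224  15  17 181] [252.05524862 231.59668508] [0.651  0.0468 0.088 ]
scene yel [358 235  16  15 180] [365.43333333 242.18333333] [0.6547 0.2786 0.088 ]
top tray_a_handle 0.62 3157 70 176 168 215
top button_a_top 0.6 190 139 153 147 162
top dish_a 0.97 1193 81 120 173 210
top dish_a 0.89 2422 248 302 109 165
top dish_a 0.88 2273 196 250 240 293
top dish_a 0.83 1150 99 136 106 144
top dish_a 0.51 3190 71 179 271 317
```

View pics/crop.png

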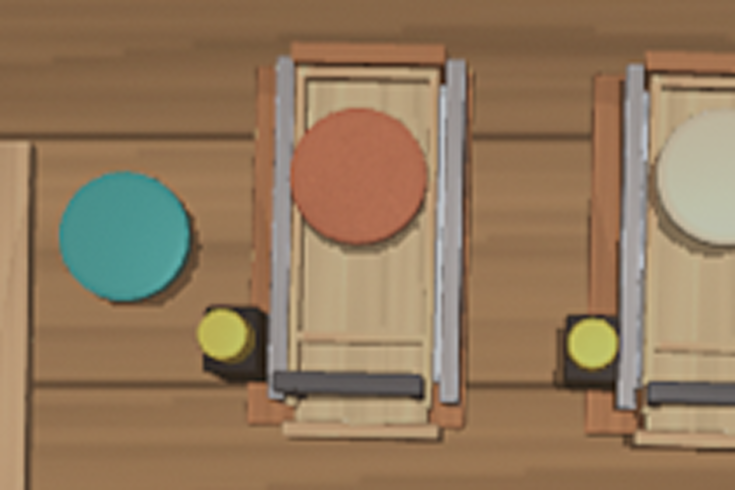

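View pics/crop2.png

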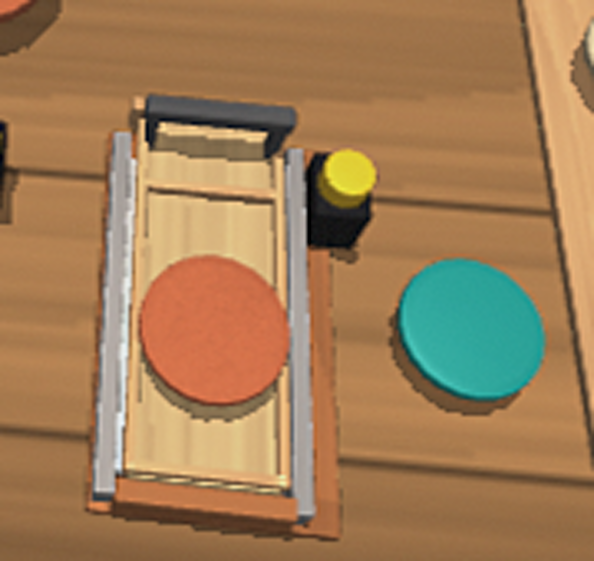

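```bash
python3 - <<'E'
from h import *
p=camera("top")
f=lambda x,y:(50+y/3.5-.5+.5/3.5, 90+x/3.5-.5+.5/3.5)
print("cam",unproj(p,192,256,0), (-cv2.Rodrigues(np.array(p["rvec"]))[0].T@np.array(p["tvec"]).ravel()).round(3))
for nm,x,y,z in (("LT",275,374,.098),("RT",423,378,.098),("LB",275,390,.098),("RB",422,397,.098),("btn",223,334,.088),
  ("railL top",285,58,.06),("railL bot",277,398,.06),("railR top",456,60,.06),("railR bot",450,403,.06)):
    print(nm,unproj(p,*f(x,y),z).round(4))
s=camera("scene")
f=lambda x,y:(190+y/3.3-.5+.15, 260+x/3.3-.5+.15)
print("cam",(-cv2.Rodrigues(np.array(s["rvec"]))[0].T@np.array(s["tvec"]).ravel()).round(3))
for nm,x,y,z in (("FL",148,96,.098),("FR",296,107,.098),("btn",350,172,.088)):
    print(nm,unproj(s,*f(x,y),z).round(4))
for n,q in(("top",p),("scene",s)):
  for th,z in (("tray_a_handle",.09),("button_a_top",.088),("dish_a",.045)):
    for r in pinpoint(q,th):
      a,b=r["centre"];w=unproj(q,a*384,b*512,z)
      if w[1]>.15 and w[0]>.55: print(n,th,round(r["conf"],2),w.round(4))
E
```

```text
cam [0.55294446 0.05227371 0.        ] [0.528 0.056 0.846]
LT [0.6265 0.2425 0.098 ]
RT [0.6242 0.1511 0.098 ]
LB [0.6166 0.2424 0.098 ]
RB [0.6124 0.1516 0.098 ]
btn [0.653  0.2778 0.088 ]
railL top [0.839  0.2474 0.06  ]
railL bot [0.6159 0.2505 0.06  ]
railR top [0.8377 0.1355 0.06  ]
railR bot [0.6128 0.1383 0.06  ]
cam [0.979 0.086 0.784]
FL [0.617  0.1534 0.098 ]
FR [0.6168 0.2457 0.098 ]
btn [0.6537 0.2792 0.088 ]
top tray_a_handle 0.57 [0.6288 0.1949 0.09  ]
top button_a_top 0.72 [0.6556 0.2773 0.088 ]
top button_a_top 0.44 [0.744  0.1798 0.088 ]
top dish_a 0.64 [0.7248 0.3424 0.045 ]
top dish_a 0.6 [0.7542 0.1888 0.045 ]
scene tray_a_handle 0.6 [0.617  0.1968 0.09  ]
scene button_a_top 0.47 [0.647  0.2833 0.088 ]
scene button_a_top 0.25 [0.6136 0.1948 0.088 ]
scene dish_a 0.82 [0.7533 0.1975 0.045 ]
scene dish_a 0.61 [0.7466 0.3495 0.045 ]
scene dish_a 0.16 [0.6327 0.2917 0.045 ]
```

The crop confirms the target: the terracotta dish on a tray, with yellow button and handle. The handle is at about (0.621, 0.197, 0.090), the button at (0.653, 0.278, 0.088), and rack yaw is about -1.2°. The offset between handle and button (32, 81 mm) agrees with the given geometry. Next I'll move above the handle.

>>> servo_tool --plan '[[[0.024,0.041,0,0.14,1],[0.024,0.041,0,0.14,1],[0.024,0.041,0,0.14,1],[0.024,0.041,0,0.14,1],[0.024,0.041,0,0.14,1],[0.024,0.041,0,0.14,1],[0.024,0.041,0,0.14,1],[0.024,0.041,0,0.14,1]]]'

```text
time_s: 2.0
eef_pos: [0.3778, -0.2148, 0.2075]
eef_rot: [0.001, 0.747, 0.664, 0.0]
wrist_force: [0.5, -0.3, -0.2]
opening: 0.996
```

>>> servo_tool --plan '[[[0.024,0.041,0,0.1,1],[0.024,0.041,0,0,1],[0.024,0.041,0,0,1],[0.024,0.041,0,0,1],[0.024,0.041,0,0,1],[0.024,0.041,0,0,1],[0.024,0.041,0,0,1],[0.024,0.041,0,0,1]]]'

```text
time_s: 2.8
eef_pos: [0.5699, 0.1137, 0.2073]
eef_rot: [0.0, 0.715, 0.699, 0.0]
wrist_force: [-0.9, -0.6, 0.5]
opening: 0.998
```

>>> servo_tool --plan '[[[0.026,0.042,0,0,1],[0.026,0.042,0,0,1],[0,0,0,0,1],[0,0,0,0,1]]]'

```text
time_s: 3.2
eef_pos: [0.6209, 0.1965, 0.2061]
eef_rot: [-0.0, 0.714, 0.7, -0.001]
wrist_force: [-0.6, -0.4, -0.2]
opening: 1.0
```

```bash
python3 - <<'E'
from h import *
p=camera("wrist");g=p["img"].copy();cv2.imwrite("pics/w1.png",cv2.resize(g,None,fx=1.5,fy=1.5))
print((-cv2.Rodrigues(np.array(p["rvec"]))[0].T@np.array(p["tvec"]).ravel()).round(3))
for th,z in (("tray_a_handle",.09),("button_a_top",.088)):
    for r in pinpoint(p,th):
        a,b=r["centre"];print(th,round(r["conf"],2),round(a*384),round(b*512),unproj(p,a*384,b*512,z).round(4))
E
```

```text
[0.623 0.266 0.373]
tray_a_handle 0.78 181 257 [0.6249 0.1977 0.09  ]
button_a_top 0.82 81 292 [0.6539 0.2785 0.088 ]
```

View pics/w1.png

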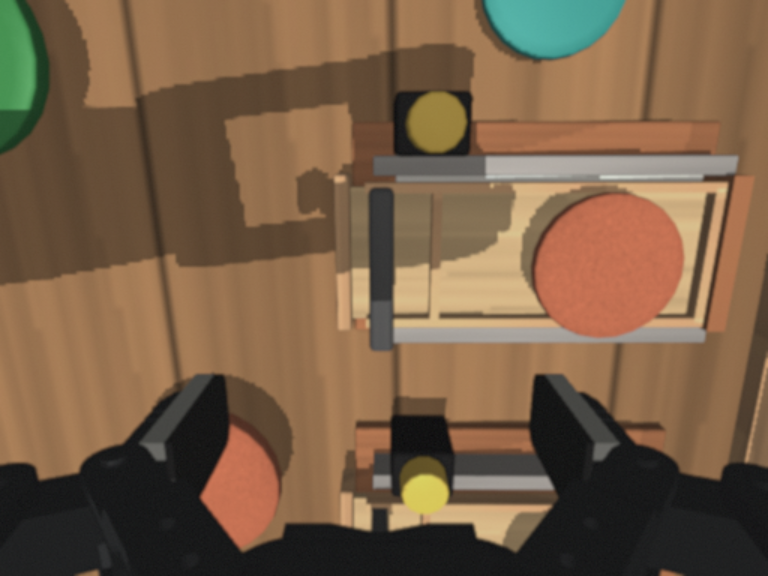

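The wrist picture shows the handle upright at about (381,269) of 768×576, square to the jaws, with the button at (437,122) and the terracotta dish behind it. All three cameras agree on the handle to within 4 mm. Now I'll descend and grip.

>>> servo_tool --plan '[[[0.001,0.001,-0.03,0,1],[0,0,-0.03,0,1],[0,0,-0.03,0,1],[0,0,-0.02,0,1],[0,0,-0.011,0,1],[0,0,0,0,1],[0,0,0,0,1]]]'

```text
time_s: 4.05
eef_pos: [0.6229, 0.1961, 0.0875]
eef_rot: [0.001, 0.715, 0.699, 0.001]
wrist_force: [0.3, -0.2, 0.6]
opening: 1.002
```

>>> servo_tool --plan '[[[0,0,0,0,-0.4],[0,0,0,0,-0.4],[0,0,0,0,-0.4],[0,0,0,0,-0.4],[0,0,0,0,-1],[0,0,0,0,-1],[0,0,0,0,-1],[0,0,0,0,-1]]]'

```text
time_s: 4.85
eef_pos: [0.6221, 0.1966, 0.0861]
eef_rot: [-0.0, 0.715, 0.699, -0.0]
wrist_force: [0.2, 0.5, -1.4]
opening: 0.0
```

Opening reads 0.0, but a 14 mm bar between the pads should stop it near 0.16. I'll look before pulling.

```bash
python3 - <<'E'
from h import *
o=get_obs();print(o["time_s"],o["eef_pos"],o["opening"],o["wrist_force"])
p=camera("scene");cv2.imwrite("pics/s2.png",cv2.resize(p["img"][150:350,240:440],None,fx=3,fy=3,interpolation=cv2.INTER_CUBIC))
p=camera("wrist");cv2.imwrite("pics/w2.png",cv2.resize(p["img"],None,fx=1.5,fy=1.5))
E
```

```text
4.85 [0.6221139  0.19662114 0.086125  ] 9.118693295557266e-05 [ 0.19597149  0.52320267 -1.36010849]
```

View pics/s2.png

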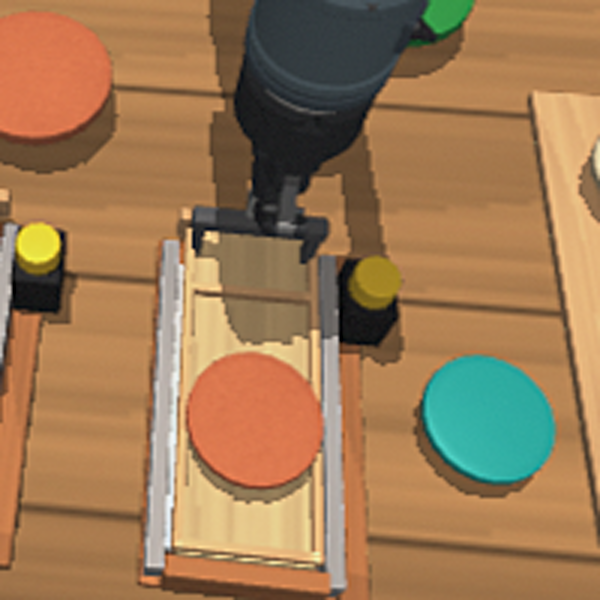

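View pics/w2.png

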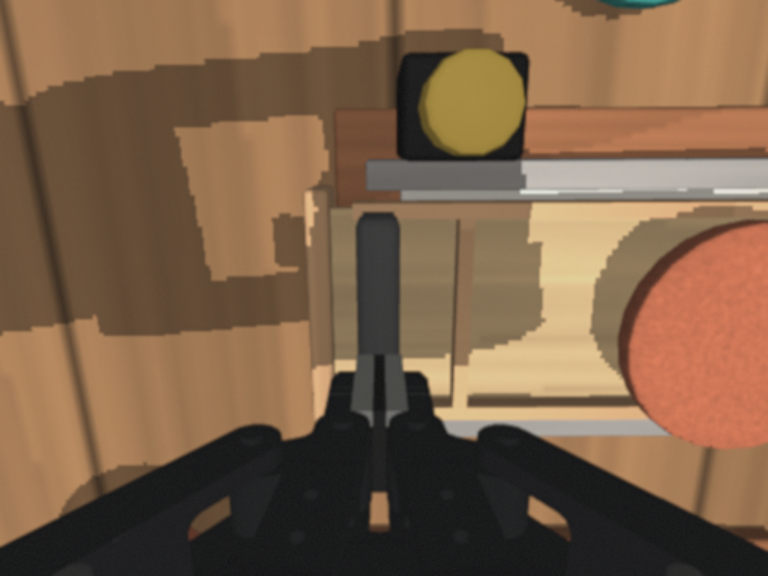

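```bash
python3 - <<'E'
from h import *
for n,r,c,w in (("wrist",210,200,110),("scene",200,295,60)):
    p=camera(n);g=p["img"]
    P=np.array([[.622,.1966,.072],[.622,.1966,.091],[.622,.2076,.072],[.622,.2076,.098],[.622,.2076,.112],[.6145,.2076,.098],[.6295,.2076,.098],[.622,.244,.098]])
    uv=cv2.projectPoints(P,np.array(p["rvec"],float),np.array(p["tvec"],float),np.array(p["camera_matrix"],float),None)[0][:,0]
    print(n,uv.round(1).tolist())
    h=int(w*.9);k=700/w
    cv2.imwrite(f"pics/{n}3.png",cv2.resize(g[r:r+min(h,384-r),c:c+w],None,fx=k,fy=k,interpolation=cv2.INTER_CUBIC)[:600])
E
```

```text
wrist [[251.7, 224.7], [251.6, 237.9], [251.2, 206.3], [251.0, 222.6], [250.9, 233.7], [235.6, 222.9], [266.4, 222.3], [249.2, 147.9]]
scene [[323.5, 228.0], [324.9, 224.0], [328.7, 228.4], [330.8, 222.9], [332.0, 219.8], [330.7, 219.7], [330.9, 226.2], [348.6, 224.3]]
```

View pics/wrist3.png

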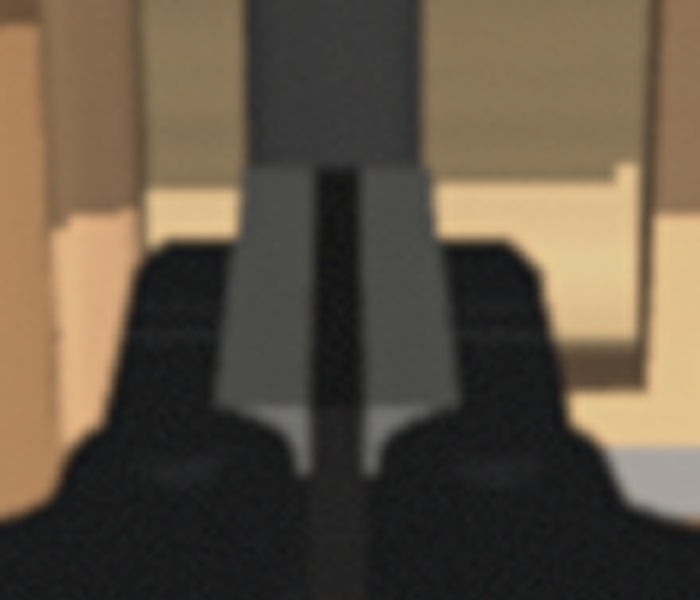

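View pics/scene3.png

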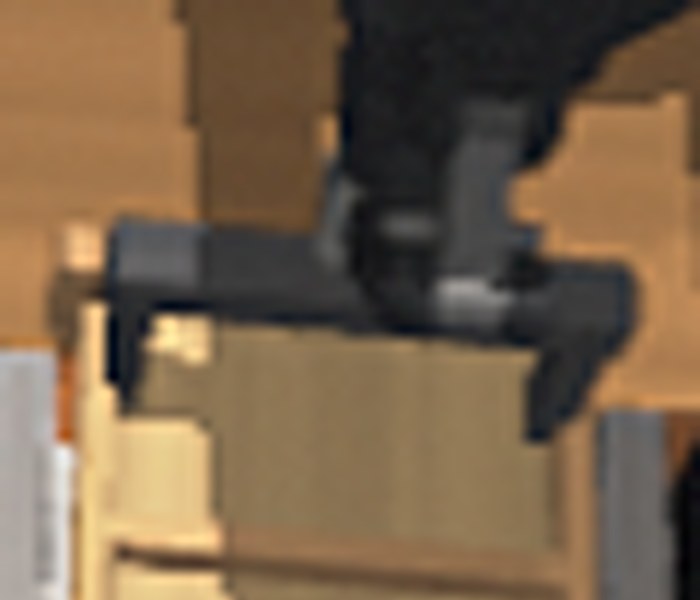

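```bash
python3 - <<'E'
from h import *
p=camera("wrist");g=p["img"];K=np.array(p["camera_matrix"]);print(K.round(1).tolist())
R=cv2.Rodrigues(np.array(p["rvec"],float))[0];t=np.array(p["tvec"],float).ravel();print("cam",(-R.T@t).round(4),R.round(3).tolist())
for th,z in (("tray_a_handle",.09),("button_a_top",.088)):
    for r in pinpoint(p,th):
        a,b=r["centre"];print(th,round(r["conf"],2),round(a*384),round(b*512),unproj(p,a*384,b*512,z).round(4))
hsv=cv2.cvtColor(g,cv2.COLOR_BGR2HSV);y=cv2.inRange(hsv,(18,110,90),(35,255,255))
k,l,s,c=cv2.connectedComponentsWithStats(y)
for i in range(1,k):
    if s[i,4]>800: print(s[i],c[i]); x,y0,w,h=s[i,:4]; print(unproj(p,c[i][1],x,.088),unproj(p,c[i][1],x+w,.088))
for nm,col,row in (("barL",238,200),("barR",266.5,200),("tipmid",252.5,236),("tipL",238,236),("tipR",267.5,236)):
    for z in (.072,.098,.112,.125): print(nm,z,unproj(p,row,col,z).round(4))
E
```

```text
[[338.7, 0.0, 252.5], [0.0, 338.7, 194.6], [0.0, 0.0, 1.0]]
cam [0.6241 0.2657 0.2529] [[1.0, -0.022, -0.001], [-0.021, -0.962, 0.273], [-0.007, -0.273, -0.962]]
tray_a_handle 0.59 234 253 [0.6229 0.1986 0.09  ]
button_a_top 0.69 67 317 [0.6537 0.279  0.088 ]
[ 280   32   71   71 3933] [314.86625985  67.60437325]
[0.63688006 0.27899375 0.088     ] [0.66933714 0.27827708 0.088     ]
barL 0.072 [0.6147 0.2114 0.072 ]
barL 0.098 [0.6161 0.2192 0.098 ]
barL 0.112 [0.6168 0.2234 0.112 ]
barL 0.125 [0.6175 0.2273 0.125 ]
barR 0.072 [0.6306 0.2111 0.072 ]
barR 0.098 [0.6297 0.2189 0.098 ]
barR 0.112 [0.6292 0.2231 0.112 ]
barR 0.125 [0.6287 0.2271 0.125 ]
tipmid 0.072 [0.6223 0.1896 0.072 ]
tipmid 0.098 [0.6226 0.2006 0.098 ]
tipmid 0.112 [0.6227 0.2064 0.112 ]
tipmid 0.125 [0.6228 0.2119 0.125 ]
tipL 0.072 [0.614  0.1898 0.072 ]
tipL 0.098 [0.6154 0.2007 0.098 ]
tipL 0.112 [0.6162 0.2066 0.112 ]
tipL 0.125 [0.617 0.212 0.125]
tipR 0.072 [0.6309 0.1894 0.072 ]
tipR 0.098 [0.63   0.2004 0.098 ]
tipR 0.112 [0.6294 0.2063 0.112 ]
tipR 0.125 [0.6289 0.2118 0.125 ]
```

The wrist picture shows the shut fingertips lying over the bar at (252,236) of 512×384, so they are above it rather than either side of it. By the calibrated geometry, the tips are near z ≈ 0.11, not the 0.072 that the reported TCP implies. The fingers therefore end about 40 mm higher than stated. They closed on air and touched nothing. I'll open, go down in small steps, and watch force and picture.

>>> servo_tool --plan '[[[0,0,0,0,1],[0,0,0,0,1],[0,0,0,0,1],[0,0,0,0,1],[0,0,0,0,1]]]'

```text
time_s: 5.7
eef_pos: [0.6221, 0.1966, 0.0862]
eef_rot: [-0.0, 0.715, 0.699, -0.0]
wrist_force: [0.7, 0.8, -0.9]
opening: 0.848
```

```bash
python3 - <<'E'
from h import *
o=get_obs();print(o["time_s"],o["eef_pos"],o["opening"],o["wrist_force"])
for n in ("scene","wrist","top"):
    p=camera(n);g=p["img"]
    cv2.imwrite(f"pics/{n}4.png",cv2.resize(g,None,fx=1.5,fy=1.5))
    if n!="wrist":
        r,c,w=(170,270,130) if n=="scene" else (80,120,130)
        cv2.imwrite(f"pics/{n}4c.png",cv2.resize(g[r:r+100,c:c+w],None,fx=6,fy=6,interpolation=cv2.INTER_CUBIC))
E
```

```text
5.7 [0.62212066 0.19659586 0.08617664] 0.8477866147241805 [ 0.66966887  0.84369288 -0.86915373]
```

View pics/scene4c.png

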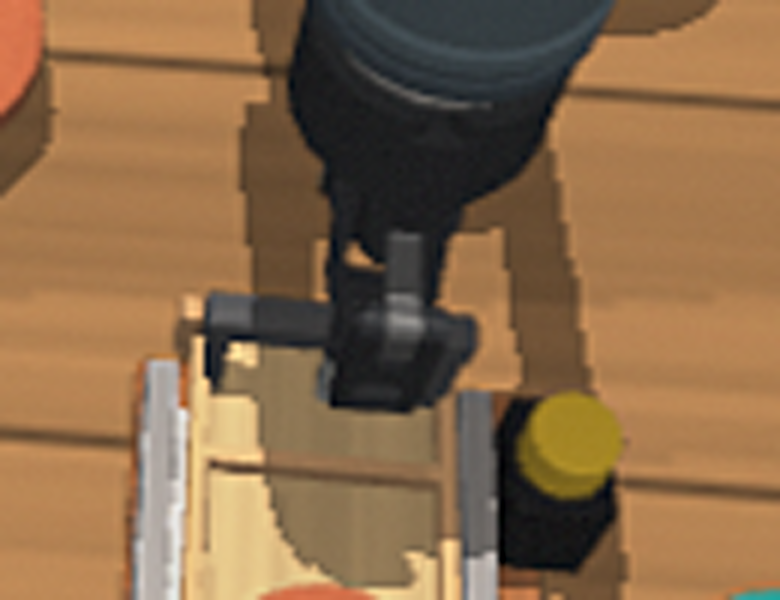

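View pics/wrist4.png

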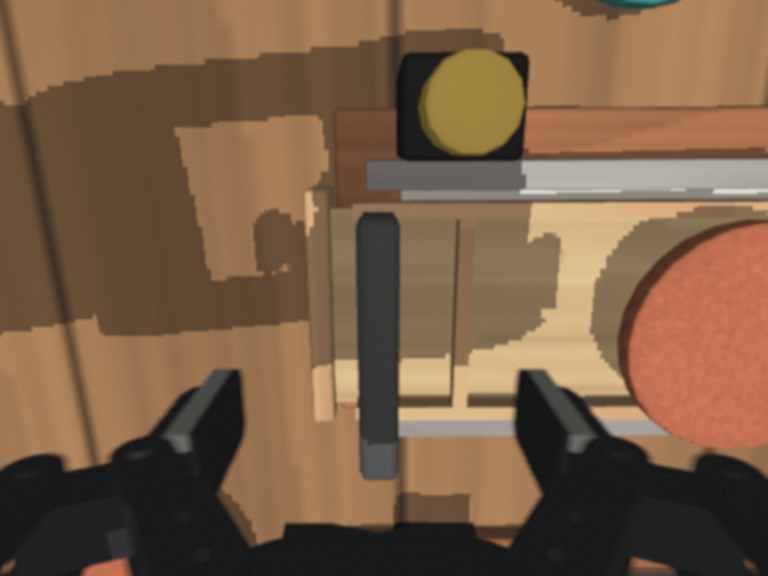

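The scene crop shows the near finger's lower edge at (380,405), about z ≈ 0.115. That agrees with the wrist view: the fingers are over the bar with nothing between them. Lowering stepwise.

>>> servo_tool --plan '[[[0,0.001,-0.008,0,1],[0,0,-0.008,0,1],[0,0,-0.006,0,1],[0,0,0,0,1]]]'

```text
time_s: 6.25
eef_pos: [0.6208, 0.1974, 0.0622]
eef_rot: [-0.001, 0.715, 0.699, -0.001]
wrist_force: [0.1, 0.3, 0.2]
opening: 0.997
```

>>> servo_tool --plan '[[[0,0,-0.008,0,1],[0,0,-0.006,0,1],[0,0,-0.003,0,1],[0,0,0,0,1]]]'

```text
time_s: 6.65
eef_pos: [0.6217, 0.1975, 0.0464]
eef_rot: [-0.0, 0.715, 0.699, -0.0]
wrist_force: [-0.3, 0.7, -0.4]
opening: 0.997
```

```bash
python3 - <<'E'
from h import *
o=get_obs();print(o["time_s"],o["eef_pos"],o["opening"],o["wrist_force"])
for n in ("scene","wrist"):
    p=camera(n);g=p["img"]
    if n=="wrist": cv2.imwrite(f"pics/{n}5.png",cv2.resize(g,None,fx=1.5,fy=1.5))
    else: cv2.imwrite(f"pics/{n}5c.png",cv2.resize(g[170:270,270:400],None,fx=6,fy=6,interpolation=cv2.INTER_CUBIC))
E
```

```text
6.65 [0.6216557  0.19752952 0.0463778 ] 0.9969945156252904 [-0.33845585  0.66773669 -0.43805954]
```

View pics/scene5c.png

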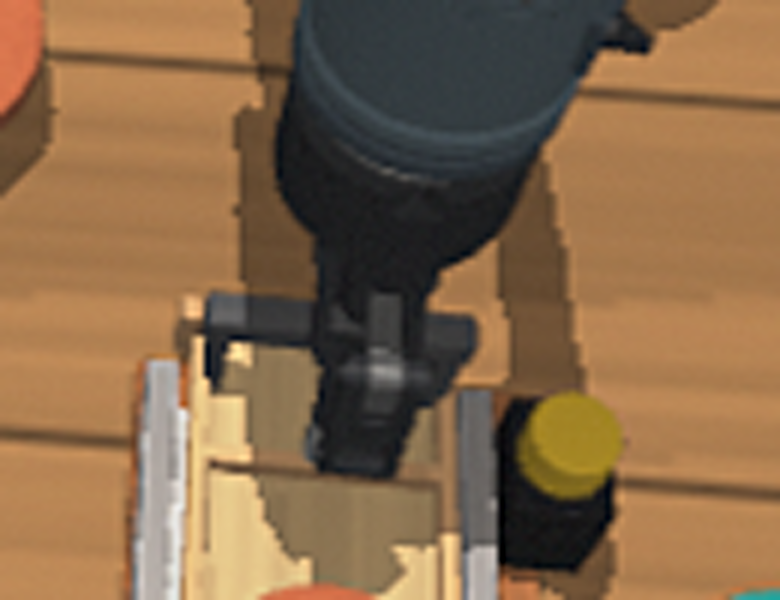

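View pics/wrist5.png

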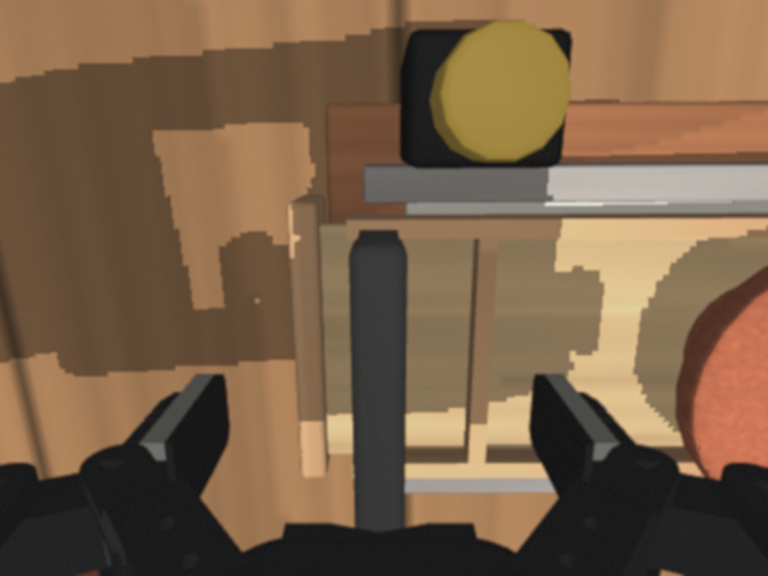

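Wrist view now has the bar (378, 230–530) running between the open pads at (215,375) and (545,375), and no contact force. Closing.

>>> servo_tool --plan '[[[0,0,0,0,-0.4],[0,0,0,0,-0.4],[0,0,0,0,-0.4],[0,0,0,0,-0.4],[0,0,0,0,-1],[0,0,0,0,-1],[0,0,0,0,-1]]]'

```text
time_s: 7.45
eef_pos: [0.6219, 0.1976, 0.0474]
eef_rot: [-0.0, 0.715, 0.699, -0.0]
wrist_force: [-2.8, -0.4, 3.0]
opening: 0.151
```

Opening 0.151 (about 13 mm) matches the bar, so it is gripped. Pulling gently, starting with 30 mm.

>>> servo_tool --plan '[[[-0.002,0,0,0,-1],[-0.004,0,0,0,-1],[-0.005,0,0,0,-1],[-0.006,0.0005,0,0,-1],[-0.006,0,0,0,-1],[-0.005,0,0,0,-1],[-0.002,0,0,0,-1],[0,0,0,0,-1]]]'

```text
time_s: 8.25
eef_pos: [0.5918, 0.1982, 0.0474]
eef_rot: [-0.0, 0.715, 0.699, -0.0]
wrist_force: [3.3, -0.0, 1.6]
opening: 0.15
```

```bash
python3 - <<'E'
from h import *
o=get_obs();print(o["time_s"],o["eef_pos"],o["opening"],o["wrist_force"])
p=camera("scene");g=p["img"]
cv2.imwrite(f"pics/s6.png",cv2.resize(g[150:360,240:440],None,fx=2.8,fy=2.8,interpolation=cv2.INTER_CUBIC))
E
```

```text
8.25 [0.59177243 0.1981636  0.04742565] 0.15049355924656377 [ 3.25338336 -0.02398946  1.56017509]
```

View pics/s6.png

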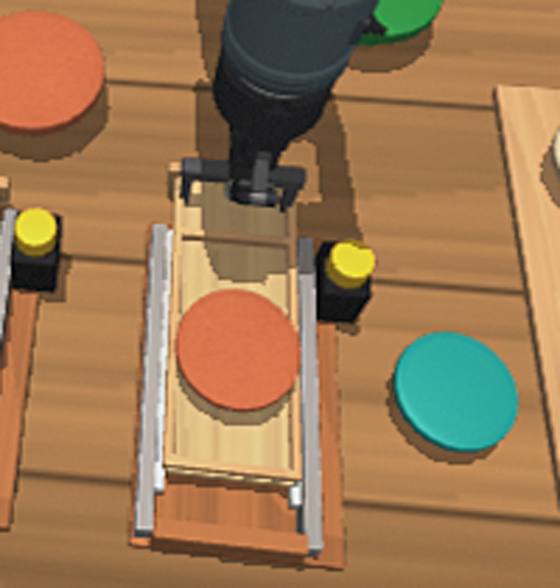

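The tray follows (about 30 mm out, dish at (237,350) riding with it, 5–6 N change in pull). Continuing to about 125 mm.

>>> servo_tool --plan '[[[-0.003,0,0,0,-1],[-0.006,0,0,0,-1],[-0.008,0.0005,0,0,-1],[-0.008,0,0,0,-1],[-0.008,0,0,0,-1],[-0.008,0.0005,0,0,-1],[-0.008,0,0,0,-1],[-0.008,0,0,0,-1]]]'

```text
time_s: 9.1
eef_pos: [0.5349, 0.1992, 0.0474]
eef_rot: [0.0, 0.715, 0.699, 0.0]
wrist_force: [5.1, 0.5, 0.8]
opening: 0.148
```

>>> servo_tool --plan '[[[-0.008,0.0005,0,0,-1],[-0.008,0,0,0,-1],[-0.007,0,0,0,-1],[-0.006,0,0,0,-1],[-0.005,0.0005,0,0,-1],[-0.003,0,0,0,-1],[0,0,0,0,-1],[0,0,0,0,-1]]]'

```text
time_s: 9.9
eef_pos: [0.4981, 0.1999, 0.0474]
eef_rot: [0.0, 0.715, 0.699, -0.0]
wrist_force: [3.6, -2.7, 3.0]
opening: 0.151
```

```bash
python3 - <<'E'
from h import *
o=get_obs();print(o["time_s"],o["eef_pos"],o["opening"],o["wrist_force"])
p=camera("scene");g=p["img"]
cv2.imwrite(f"pics/s7.png",cv2.resize(g[120:360,220:440],None,fx=2.5,fy=2.5,interpolation=cv2.INTER_CUBIC))
E
```

```text
9.9 [0.49813629 0.19988822 0.04735254] 0.15052576944898943 [ 3.55861358 -2.66210661  3.04644704]
```

View pics/s7.png

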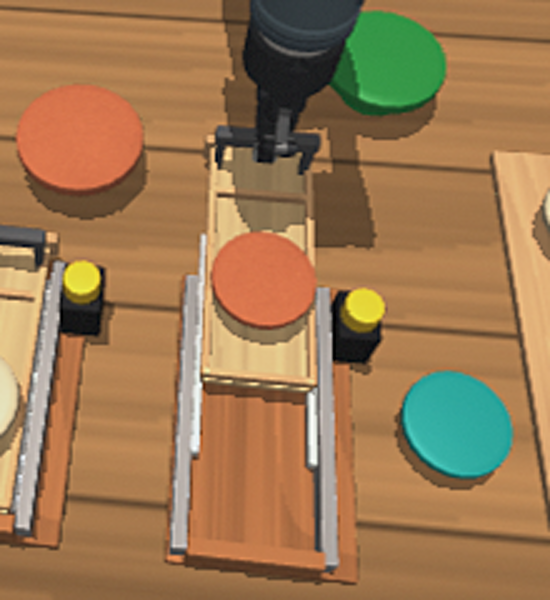

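Travel is 124 mm, past the catch at 120, with the dish upright at (265,280). One mm more for margin, then let go.

>>> servo_tool --plan '[[[-0.001,0,0,0,-1],[0,0,0,0,-1],[0,0,0,0,-0.5],[0,0,0,0,-0.3],[0,0,0,0,0.3],[0,0,0,0,1],[0,0,0,0,1],[0,0,0,0,1]]]'

```text
time_s: 10.75
eef_pos: [0.4968, 0.2002, 0.047]
eef_rot: [-0.0, 0.715, 0.699, -0.0]
wrist_force: [0.0, 0.2, 0.2]
opening: 0.989
```

```bash
python3 - <<'E'
from h import *
o=get_obs();print(o["time_s"],o["eef_pos"],o["opening"],o["wrist_force"])
p=camera("scene");g=p["img"]
cv2.imwrite(f"pics/s8.png",cv2.resize(g[120:360,220:440],None,fx=2.5,fy=2.5,interpolation=cv2.INTER_CUBIC))
p=camera("wrist");cv2.imwrite("pics/w8.png",cv2.resize(p["img"],None,fx=1.5,fy=1.5))
E
```

```text
10.75 [0.49681609 0.20018429 0.04699973] 0.9885761843598009 [0.02299921 0.19700911 0.22740896]
```

View pics/s8.png

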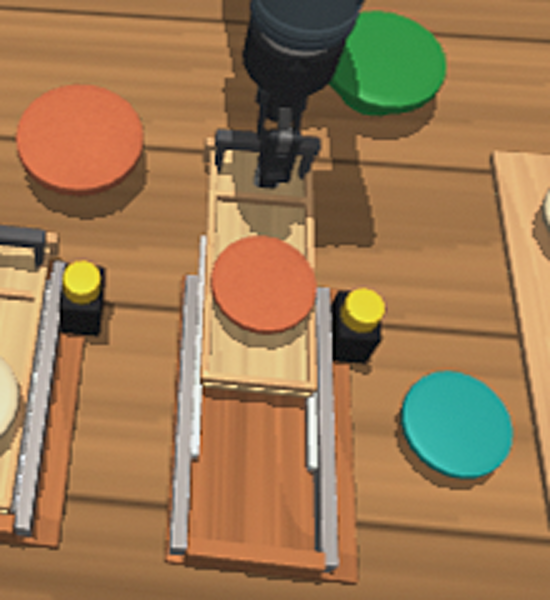

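View pics/w8.png

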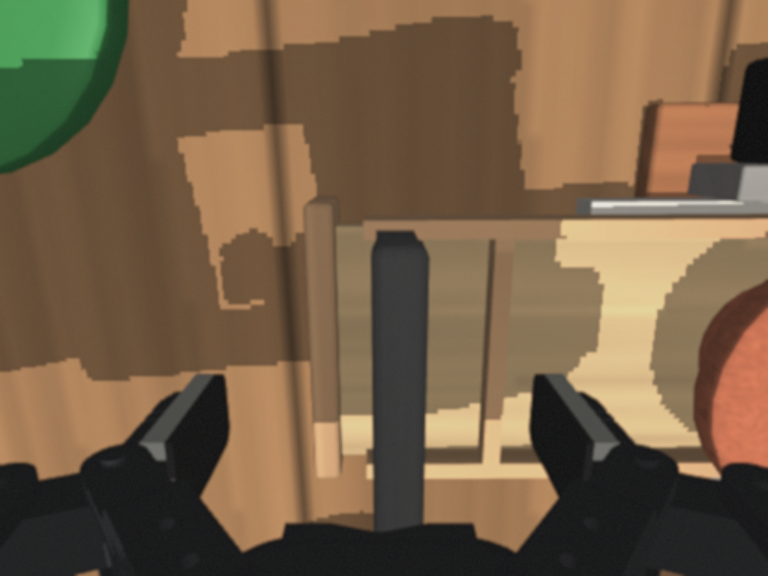

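Released, and the tray stays out, having settled back about 5 mm: the bar is at column 400 in the wrist view versus 378 when centred. The dish is still on it. Next: up, shut the gripper, and over to the button.

>>> servo_tool --plan '[[[0,0,0.02,0,1],[0,0,0.03,0,1],[0,0,0.035,0,0],[0,0,0.025,0,-1],[0.03,0.014,0.01,0,-1],[0.04,0.02,0,0,-1],[0.04,0.02,0,0,-1],[0.03,0.016,0,0,-1]]]'

```text
time_s: 11.65
eef_pos: [0.6391, 0.271, 0.1673]
eef_rot: [0.0, 0.715, 0.699, 0.0]
wrist_force: [-0.1, -1.0, 0.0]
opening: 0.006
```

>>> servo_tool --plan '[[[0.017,0.008,0,0,-1],[0,0,-0.02,0,-1],[0,0,-0.02,0,-1],[0,0,0,0,-1],[0,0,0,0,-1]]]'

```text
time_s: 12.15
eef_pos: [0.6537, 0.278, 0.1269]
eef_rot: [-0.0, 0.715, 0.699, -0.001]
wrist_force: [0.8, -0.1, 0.0]
opening: -0.002
```

```bash
python3 - <<'E'
from h import *
o=get_obs();print(o["time_s"],o["eef_pos"],o["opening"],o["wrist_force"])
p=camera("scene");g=p["img"]
cv2.imwrite(f"pics/s9.png",cv2.resize(g[120:360,220:440],None,fx=2.5,fy=2.5,interpolation=cv2.INTER_CUBIC))
for th,z in (("tray_a_handle",.09),):
    for r in pinpoint(p,th):
        a,b=r["centre"];print(th,round(r["conf"],2),unproj(p,a*384,b*512,z).round(4))
p=camera("wrist");cv2.imwrite("pics/w9.png",cv2.resize(p["img"],None,fx=1.5,fy=1.5))
for r in pinpoint(p,"button_a_top"):
        a,b=r["centre"];print("w",round(r["conf"],2),unproj(p,a*384,b*512,.088).round(4))
p=camera("top");cv2.imwrite("pics/t9.png",cv2.resize(p["img"][50:250,90:300],None,fx=2.8,fy=2.8))
E
```

```text
12.15 [0.65374233 0.27801104 0.12686226] -0.00186755811902094 [ 0.75819338 -0.13465984  0.04179424]
tray_a_handle 0.69 [0.4993 0.2029 0.09  ]
w 0.92 [0.6529 0.2774 0.088 ]
```

View pics/s9.png

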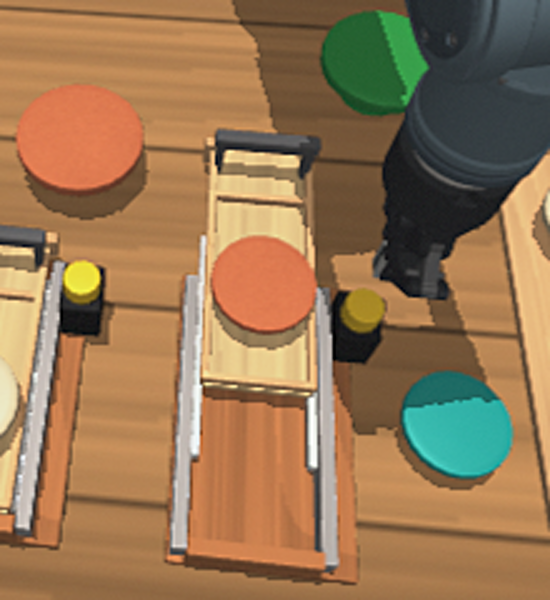

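View pics/w9.png

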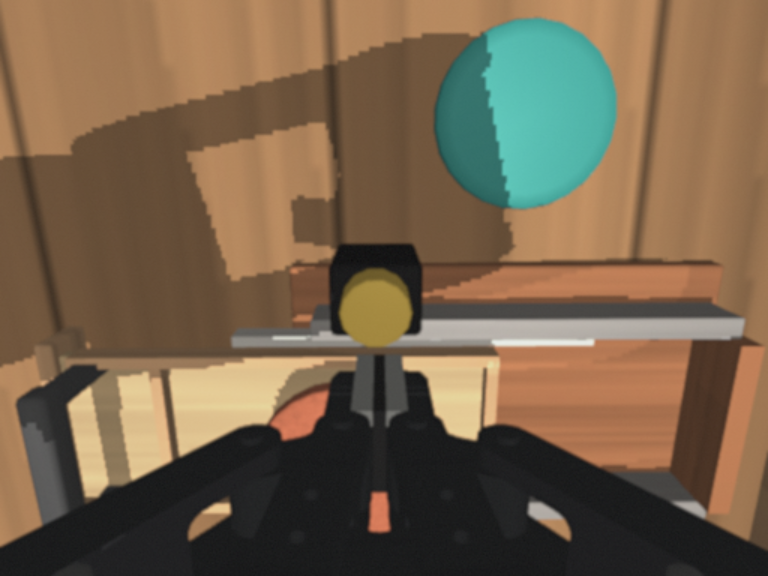

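View pics/t9.png

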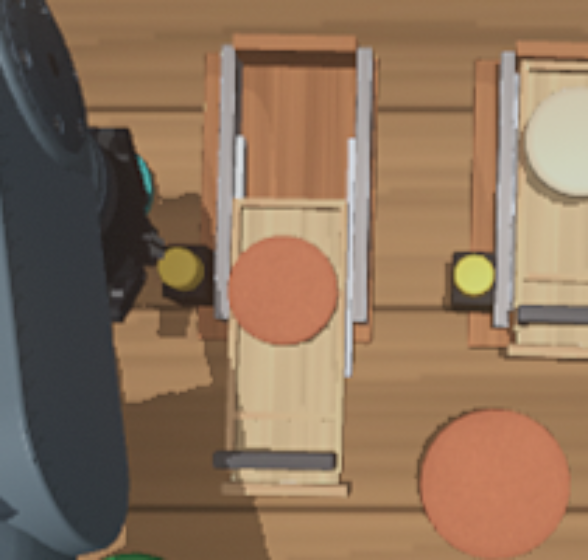

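The tray is held: handle measured at x = 0.499, 122 mm out of home by eye, so the lock holds. The shut fingertips (scene (378,275), wrist (378,355)) project to the spot above the button at z ≈ 0.153. Descending to just above the cap, then pressing in small steps.

>>> servo_tool --plan '[[[0,0,-0.02,0,-1],[0,0,-0.02,0,-1],[0,0,-0.012,0,-1],[0,0,0,0,-1],[0,0,0,0,-1]]]'

```text
time_s: 12.9
eef_pos: [0.6545, 0.2782, 0.0758]
eef_rot: [0.0, 0.715, 0.699, 0.0]
wrist_force: [0.0, -0.1, -0.0]
opening: 0.001
```

```bash
python3 - <<'E'
from h import *
o=get_obs();print(o["time_s"],o["eef_pos"],o["opening"],o["wrist_force"])
p=camera("scene");g=p["img"]
cv2.imwrite(f"pics/s10.png",cv2.resize(g[120:360,220:440],None,fx=2.5,fy=2.5,interpolation=cv2.INTER_CUBIC))
p=camera("wrist");cv2.imwrite("pics/w10.png",cv2.resize(p["img"],None,fx=1.5,fy=1.5))
E
```

```text
12.9 [0.65447656 0.2781785  0.07581602] 0.0008349318022861495 [ 0.00816587 -0.12090879 -0.03339104]
```

View pics/s10.png

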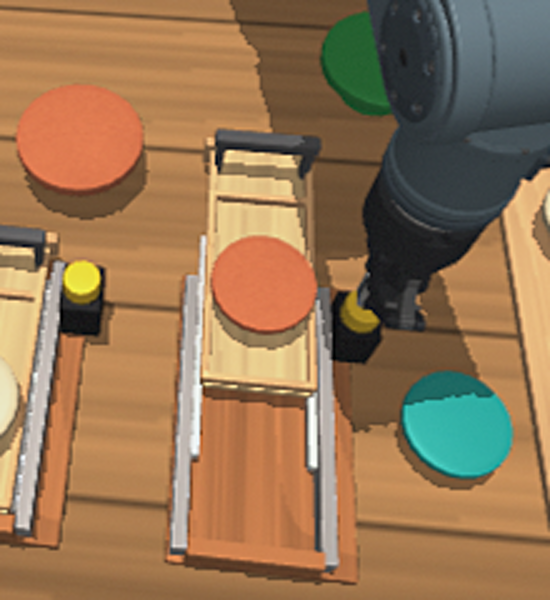

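View pics/w10.png

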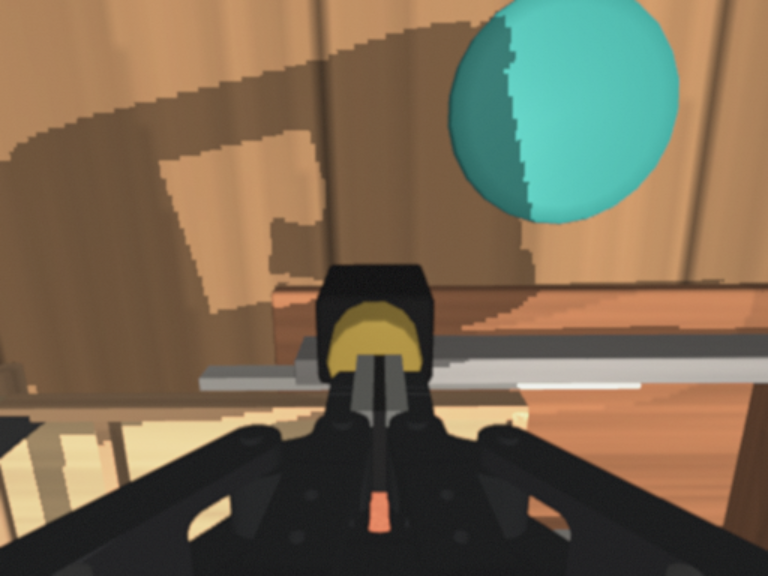

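The tips (378,355) are over the yellow cap (375,340), about 14 mm above it by the corrected height. Pressing.

>>> servo_tool --plan '[[[0,0,-0.006,0,-1],[0,0,-0.004,0,-1],[0,0,-0.003,0,-1],[0,0,-0.002,0,-1],[0,0,-0.002,0,-1],[0,0,0,0,-1]]]'

```text
time_s: 13.6
eef_pos: [0.6542, 0.2782, 0.0582]
eef_rot: [-0.0, 0.715, 0.699, 0.0]
wrist_force: [-0.9, 0.6, 2.8]
opening: -0.003
```

Contact (2.8 N up). I'll check whether the tray has been let go.

>>> servo_tool --plan '[[[0,0,-0.002,0,-1],[0,0,0,0,-1],[0,0,0,0,-1]]]'

```text
time_s: 13.9
eef_pos: [0.6542, 0.2782, 0.0564]
eef_rot: [0.0, 0.715, 0.699, 0.0]
wrist_force: [-1.3, 0.5, 4.0]
opening: -0.001
```

```bash
python3 - <<'E'
from h import *
o=get_obs();print(o["time_s"],o["eef_pos"],o["opening"],o["wrist_force"])
p=camera("scene");g=p["img"]
cv2.imwrite(f"pics/s11.png",cv2.resize(g[120:360,220:440],None,fx=2.5,fy=2.5,interpolation=cv2.INTER_CUBIC))
E
```

```text
13.9 [0.65421057 0.27818705 0.05643434] -0.0005102847707574644 [-1.26557938  0.49998607  4.01650161]
```

View pics/s11.png

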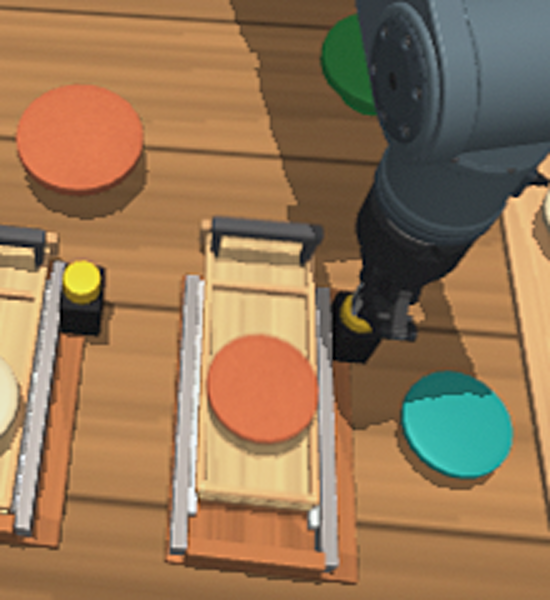

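The tray is running home, with the dish on it. I'll hold until it's in, then rise straight up.

>>> servo_tool --plan '[[[0,0,0,0,-1],[0,0,0,0,-1],[0,0,0,0,-1],[0,0,0,0,-1],[0,0,0,0,-1],[0,0,0,0,-1],[0,0,0,0,-1],[0,0,0,0,-1]]]'

```text
time_s: 14.75
eef_pos: [0.6542, 0.2782, 0.0562]
eef_rot: [0.0, 0.715, 0.699, 0.0]
wrist_force: [-0.9, 0.3, 3.8]
opening: 0.004
```

>>> servo_tool --plan '[[[0,0,0.01,0,-1],[0,0,0.02,0,-1],[0,0,0.035,0,-1],[0,0,0.04,0,-1],[-0.03,0,0.03,0,-1],[-0.04,0,0.02,0,-1],[-0.04,0,0,0,-1],[-0.03,0,0,0,-1]]]'

```text
time_s: 15.55
eef_pos: [0.5124, 0.278, 0.2122]
eef_rot: [0.0, 0.715, 0.699, 0.0]
wrist_force: [0.5, -0.7, -0.6]
opening: 0.003
```

>>> servo_tool --plan '[[[0,0,0,0,-1],[0,0,0,0,-1],[0,0,0,0,-1]]]'

```text
time_s: 15.85
eef_pos: [0.5152, 0.2779, 0.2114]
eef_rot: [0.0, 0.715, 0.699, 0.0]
wrist_force: [-0.3, -0.8, 0.8]
opening: 0.0
```

```bash
python3 - <<'E'
from h import *
o=get_obs();print(o["time_s"],o["eef_pos"],o["opening"],o["wrist_force"])
p=camera("scene");g=p["img"];cv2.imwrite("pics/s12.png",cv2.resize(g,None,fx=1.5,fy=1.5))
for th,z in (("tray_a_handle",.09),("dish_a",.044)):
    for r in pinpoint(p,th):
        a,b=r["centre"];print(th,round(r["conf"],2),round(a*384),round(b*512),unproj(p,a*384,b*512,z).round(4))
p=camera("top");cv2.imwrite("pics/t12.png",cv2.resize(p["img"],None,fx=1.5,fy=1.5))
E
```

```text
15.85 [0.51520962 0.27791234 0.21138213] 0.0003899072166226161 [-0.3341026  -0.76554797  0.77799425]
tray_a_handle 0.69 221 326 [0.615  0.1989 0.09  ]
dish_a 0.89 295 322 [0.7583 0.1974 0.044 ]
dish_a 0.75 186 251 [0.5108 0.0314 0.044 ]
dish_a 0.7 157 366 [0.4015 0.3073 0.044 ]
dish_a 0.55 295 398 [0.744  0.3468 0.044 ]
```

View pics/s12.png

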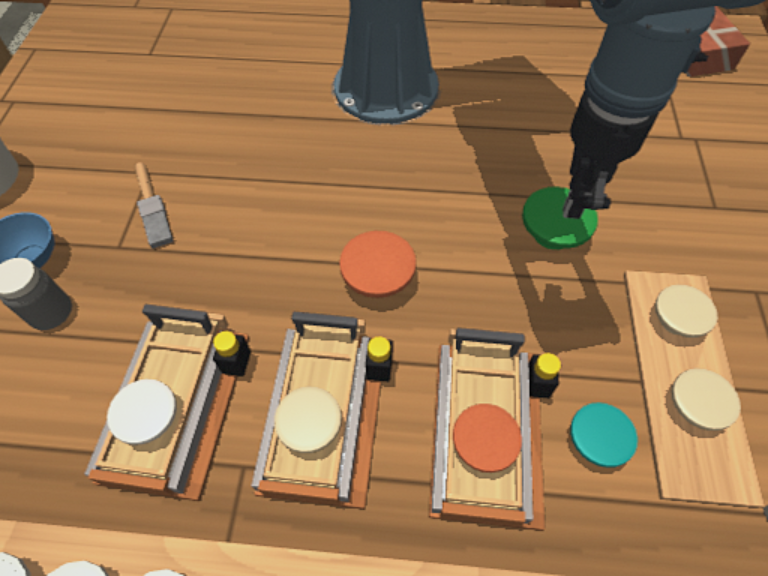

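View pics/t12.png

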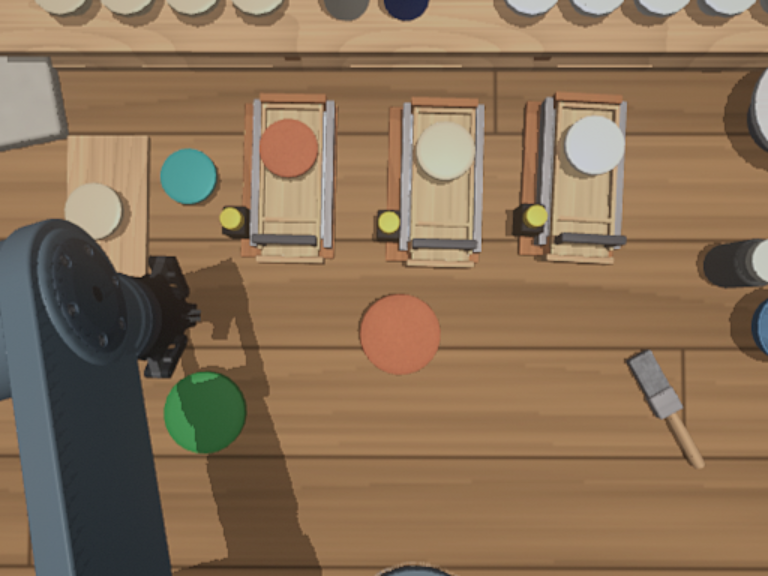

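All three trays are shut. Handle A is back at scene (489,340)/1.5, the same pixels as at the start to within the detector's noise. The terracotta dish is upright on its tray at (487,437), and the gripper is clear at 0.21 m. Handing in.

```bash
python3 - <<'E'
from h import *
a=cv2.imread("pics/top0.png");b=camera("top")["img"]
print(cv2.absdiff(a,b)[60:185,160:225].mean(), cv2.absdiff(a,b)[60:185,160:225].max())
print(hand_in())
E
```

```text
8.314748717948717 90
the job is handed in; nothing more can be done
None
```

The job is handed in, at about 16 s of the 48 s allowed. I pulled the terracotta dish's tray out by its handle to about 125 mm and let go. It settled back a few mm and stayed out by itself, with the handle measured at x ≈ 0.499. I then pressed its yellow button at about 4 N, and the tray ran home.

**Last checks**
- In the final pictures the handle is back where it started, within the 2–6 mm scatter of the detections.
- The dish is upright on its tray, and the other two trays look shut and unmoved.
- The gripper was clear of everything when I handed in.

**Disagreements**
- **First grip missed:** the gripper closed on air above the bar. The pictures put the fingertips about 40 mm higher than the reported TCP and stated tool sizes imply. I found this from the opening reading of 0 and the camera views, touched nothing, and worked with that correction afterwards. I did not find the cause.
- **Before/after picture:** the last difference over the rack in the top view was not zero (mean 8, maximum 90 grey levels). I did not look into it; changed shadows or a small shift of the dish on the tray could explain it.

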